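Close the thermal cycler lid and start the run

TASK

The sample plate is already in the thermal cycler: push the open lid fully shut with your fingertips, without slamming it or pressing hard, and then press the green start button all the way down and take your hand away. Only push and press, pick nothing up: do not touch the sample plate or press the red stop button, do not press start before the lid is shut, do not push the lid right back, and leave the tube rack, the brown bottle and the pipette-tip box where they stand.

Things in the scene. Friction and masses are not known exactly. Their poses are not given: they have to be found in the camera images.
- cycler: Bench thermal cycler, a cream box with a black top deck, fixed to the bench. 290 mm deep (its own x), 220 mm wide (its own y), the deck 108 mm above the bench. Origin at the centre of the underside, x axis towards its rear (the hinge side, away from the robot), y to its left as seen by the robot, z up. The front 85 mm of the deck carries a flush touch screen between two buttons; behind it is the lid. Its place and yaw (up to about 0.3 rad) vary.
- lid (a joint): Angle of the cycler's lid in rad: 0 is fully shut (lid level, a hard stop), growing as the free front edge rises; upright is 1.57, the stop is at 1.5. It starts between 0.75 and 1.3. The hinge is stiff: the lid stays at any angle and needs about 1 to 4 N at its free edge (more nearer the hinge) to close; it does not spring back and does not fall.
- lid_hinge (a point): Middle of the lid's hinge axis, 115 mm behind the cycler's centre (its own +x) and 122 mm above the bench. The axis runs along the cycler's y.
- lid_top (a point): Point on the lid's outer (upper) face, on its middle line, 140 mm from the hinge axis along the lid and 32 mm outward from the axis. It moves with the lid. The lid is a cream slab 190 mm wide (cycler y) and 40 mm thick that ends 175 mm from the hinge axis, with a 60 mm wide grey lip on the free edge to 184 mm. Shut, its outer face is level, 154 mm above the bench. Its frame is the lid's: z is the outward normal of the outer face.
- start_top (a point): Centre of the top of the green round start button, 28 mm across, in a grey housing on the front deck; pressed straight down, on one side of the screen (left or right varies). It stands 130 mm above the bench, 10 mm above its 44 mm wide housing.
- start (a joint): Travel of the green start button in m: 0 is up, 0.006 fully down, about 5 N. It springs back.
- stop_top (a point): Centre of the top of the red stop button, same size, on the other side of the screen, about 144 mm from the green one.
- stop (a joint): Travel of the red stop button in m, 0 is up, 0.006 fully down.
- plate_center (a point): Centre of the pale blue 96-well sample plate, 84 x 126 x 16 mm, lying loose in the cycler's block under the open lid; its top is 111 mm above the bench.
- rack_center (a point): Centre of the blue tube rack, 60 x 75 x 50 mm, loose on the bench beside the cycler.
- reagent_center (a point): Centre of the brown reagent bottle with blue cap, 56 mm across and 100 mm tall, loose on the bench beside the cycler.
- tipbox_center (a point): Centre of the pipette-tip box (clear with orange top), 67 x 87 x 52 mm, loose on the bench beside the cycler.

How it is judged:
By the outcome, as a careful person would: the job done as asked, in the order asked, and still so for the second after the job is handed in, with the robot touching nothing.
It also fails if it takes over 45 s, if anything falls off the work surface, if the arm or the gripper's body presses on something with over 40 N, if the wrist force passes 120 N, or if a joint passes its speed limit or range.

ROBOT

A 6-joint arm with a two-finger parallel gripper is mounted at the origin on the work surface. World frame = base frame: x ahead of the robot, y to its left, z up, the work surface at z = 0. Lengths are in m, angles in degrees, forces in N, time in s.
With the tool pointing down it reaches from about 0.35 to 0.875 m from the base axis. Payload 4.2 kg.
Tool frame: the origin (TCP) lies on the centre line of the jaws, within the pads' length; the fingertips stand 19 mm ahead of it and the grasp point (between the pads) is the TCP; x points along the fingers, y is the direction in which the jaws open and shut, and the axes are right-handed (so a half turn about x gives the same grasp; the last joint's range is limited). The gripper opens to 87 mm and grips with 3 to 60 N. Pads are 19 mm wide; open, the fingers measure 117 mm over their backs; the gripper's body (75 mm by 190 mm) begins 51 mm behind the grasp point.
Start: joints at [-54.74, 22.042, 0.453, 0, -68.411, -14.817], TCP at [0.218, -0.586, 0.208] pointing down, gripper open.
Joint ranges: [-179.83, 179.83], [-69.29, 118.12], [-61.27, 80.66], [-181.25, 117.63], [-171.15, -9.14], [-177.46, 177.46]. Speed limits (degrees/s): [159.86, 159.86, 180, 180, 180, 180].

INTERFACE

Orientations are given as a 3x3 rotation matrix whose columns are the frame's x, y, z axes.
In Python, from station import r, viewer, job, spotter gives the robot as it stands.
- The arm moves only by the tool play_rows, never from a script. Its argument "commands" is a list of rows, each an object of numbers: "fingers": the gripper command: -1 is fully open, 1 is shut, values between are in proportion; "tx", "ty", "tz": the shift along the tool's x, y, z normalised to -1 to 1, where 1 is 750 mm; "ax", "ay", "az": the turn, a rotation vector about the tool's x, y, z normalised to -1 to 1, where 1 is pi rad. In form: [{"fingers": .., "tx": .., "ty": .., "tz": .., "ax": .., "ay": .., "az": ..}, ...]. A call has 1 to 5 rows; each row is the pose to reach, as a shift and turn from the pose commanded when the call began, along the tool's axes at that moment, turning the shorter way round; what a row does not reach only later rows make up. A row lasts 1/12 s, in which the tool goes at most 41.7 mm and 7.16 degrees, less where a joint would pass 70% of its speed; a pose out of reach is approached as far as the arm can. A call with a number of a shift or a turn outside -1 to 1 is refused whole. A call with a gripper value outside its range is refused whole. The fingers move at their own pace and stop on an object; the grip force is fixed at half the most. Time passes only in rows, so rows that repeat a pose let the fingers close. It gives the time, the measured TCP pose, the force and the opening at its end, in the units of the state.
- r.sense(): the state, without advancing time (a new reading comes with each control period).
- viewer.capture(name): name is "scene" or "top"; returns a dict with "image" (384x512x3 uint8, red, green, blue), "fx", "fy", "cx", "cy" (pixels), "R" (3x3) and "t" (3): a world point X has camera coordinates R X + t. Camera axes: x right, y down, z forward; pixel columns grow to the right and rows downward; lengths in m; the calibration is good to about 2 mm. A picture is of the moment at which its call begins. There is no depth.
- job.finish_job(): hands the job in, once; it reports no verdict.
Trained networks look in a picture, given as the dict that the camera call returned (one of the last four; its "shot" number tells which), for a name from the list of things; names that differ only in an ending like _2 or _b are one class to them, and where a whole thing is asked for, a point or a joint stands for the part that bears it (a point fixed in the world has none). Each returns a list of dicts, best first, with "score" (0 to 1); they miss things now and then, are a little off and sometimes report something else, mostly with a low value. They report only what shows in the picture. A call takes as long as a camera call.
- spotter.find_in(name, picture): "uv" ([column, row] in pixels, amid what is visible of it).
- spotter.silhouettes(name, picture): "region" (384x512 bool, what is visible of it) and "uv" ([column, row] in pixels, amid what is visible of it).
The state is a dict: "time_s": time; "joints": joint angles; "joint_velocities": joint speeds; "effort": joint torques, N m; "tcp_pos": TCP position; "ee_rot": TCP orientation; "wrist_force": force on the tool from outside, world axes, zero at the start; "moment": the same for the moment, N m; "gripper_width": opening from 0.0 (shut) to 1.0 (fully open).
Only numpy, scipy, OpenCV 4.12 (cv2) and the standard library are available. Lean on these libraries where they do the work, as an engineer would, in place of code of your own. Each camera call takes 0.05 s, during which the arm holds its last target. There are 200 camera calls.

## Working session

There is one attempt and no reset: what is moved stays moved. The work goes in short steps, Python scripts to look and compute and a tool call to move; the robot and the scene stay as the last step left them, time stands still between calls to the robot, and variables do not carry over. Pictures are saved under pics/ and viewed, about 8 in all and at most 12, crops included, and the job is handed in when it is done.

Besides the shell and the picture viewer there is one more tool, called after ">>>" as a command line: name --argument value ..., lists and objects as JSON in quotes. play_rows: Moves the arm, as the interface text tells. Its arguments: {"type":"object","properties":{"commands":{"type":"array"}},"required":["commands"]}

```bash
ls; mkdir -p pics; python3 - <<'E'
from station import r, viewer, job, spotter
import cv2, numpy as np
s=r.sense(); print(s['time_s'],s['tcp_pos'],s['ee_rot'],s['wrist_force'],s['gripper_width'])
ims=[]
for n in ("scene","top"):
    p=viewer.capture(n); ims.append(p['image'])
    print(n,p['fx'],p['fy'],p['cx'],p['cy'],np.round(p['R'],4).tolist(),np.round(p['t'],4).tolist())
    for k in ("start_top","stop_top","lid_top","plate_center","cycler","rack_center","reagent_center","tipbox_center"):
        print(k,[(np.round(d['uv'],1).tolist(),round(d['score'],2)) for d in spotter.find_in(k,p)[:2]])
    cv2.imwrite(f"pics/{n}0.png",cv2.resize(p['image'][:,:,::-1],(800,600)))
E
```

```text
pics
0.0 [ 0.21808414 -0.58502889  0.20735476] [[-8.68856934e-04 -3.49111348e-01  9.37080846e-01]
 [ 2.03876265e-03  9.37078634e-01  3.49112414e-01]
 [-9.99997544e-01  2.21381417e-03 -1.02432090e-04]] [-0.01708137  0.32149249  0.78009303] 1.0008100080509066
scene 462.86687558293363 462.86687558293363 249.4514461208037 195.61106419869475 [[-0.7151, -0.699, 0.0018], [-0.5569, 0.5681, -0.6059], [0.4225, -0.4343, -0.7956]] [0.4422, 0.3489, 1.0232]
start_top []
stop_top [([285.0, 234.7], 0.55)]
lid_top [([230.9, 161.4], 0.68)]
plate_center [([247.6, 195.8], 0.6), ([282.7, 232.8], 0.41)]
cycler [([256.5, 206.9], 0.9), ([228.1, 163.0], 0.2)]
rack_center [([279.2, 155.0], 0.67)]
reagent_center [([188.6, 267.3], 0.81), ([254.6, 208.3], 0.54)]
tipbox_center [([239.7, 296.1], 0.65)]
top 423.54804316182714 423.54804316182714 259.4125251219605 196.32482215423732 [[-0.0062, -0.9999, 0.0106], [-0.9842, 0.0042, -0.1769], [0.1769, -0.0115, -0.9842]] [0.0478, 0.5771, 0.8942]
start_top [([307.8, 247.4], 0.73)]
stop_top [([155.5, 209.7], 0.7), ([238.5, 267.6], 0.67)]
lid_top [([248.8, 165.3], 0.93)]
plate_center [([256.4, 200.2], 0.95)]
cycler [([258.8, 213.9], 0.67)]
rack_center [([346.7, 167.7], 0.57)]
reagent_center [([155.7, 211.1], 0.9)]
tipbox_center [([166.6, 273.3], 0.57)]
```

View pics/top0.png

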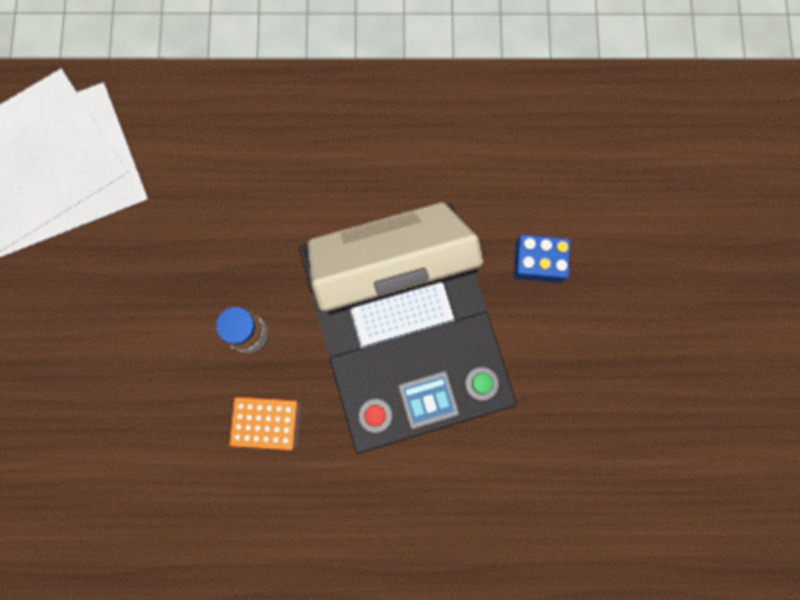

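View pics/scene0.png

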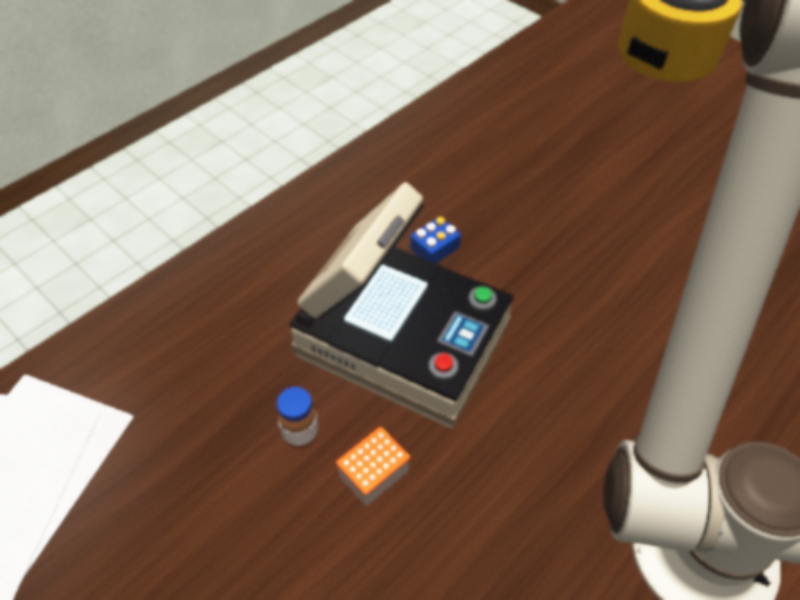

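The top view shows green on the right at (482,383)/800 and red at (375,415), with the lip at about (401,281). The deck's front corners are at (515,404) and (358,452). The bottle and tip box are on the left and the rack is on the right. Next I'll compute positions from these.

```bash
cat > h.py <<'E'
import numpy as np, cv2
def ray(p,uv,z):
    R=np.array(p['R']);t=np.array(p['t']);c=-R.T@t
    d=R.T@np.array([(uv[0]-p['cx'])/p['fx'],(uv[1]-p['cy'])/p['fy'],1]); return c+d*(z-c[2])/d[2]
def proj(p,X):
    q=np.array(p['R'])@np.array(X)+np.array(p['t']); return np.array([p['fx']*q[0]/q[2]+p['cx'],p['fy']*q[1]/q[2]+p['cy']])
def blob(p,lo,hi,near):
    h=cv2.cvtColor(p['image'],cv2.COLOR_RGB2HSV); m=cv2.inRange(h,lo,hi)
    n,l,s,c=cv2.connectedComponentsWithStats(m)
    k=[i for i in range(1,n) if s[i,4]>20]; i=min(k,key=lambda i:np.hypot(*(c[i]-near))); return c[i],s[i,4]
E
python3 - <<'E'
from station import r, viewer, job, spotter
from h import *
S=512/800
P={n:viewer.capture(n) for n in("top","scene")}
near={"top":((482,383),(375,415)),"scene":((483,294),(443,362))}
for n,p in P.items():
    g,ga=blob(p,(45,90,60),(80,255,255),np.array(near[n][0])*S)
    q,qa=blob(p,(0,150,120),(6,255,255),np.array(near[n][1])*S)
    G=ray(p,g,.13);Q=ray(p,q,.13); print(n,g,ga,q,qa,G.round(4),Q.round(4),np.hypot(*(G-Q)[:2]))
    if n=="top": G0,Q0=G,Q
p=P["top"]
a=ray(p,np.array((515,404))*S,.108);b=ray(p,np.array((358,452))*S,.108)
print("corners",a,b,np.linalg.norm(a-b))
d=Q0-G0; yaw=np.arctan2(-d[0],d[1]); print("yaw",yaw, "from corners",np.arctan2(-(b-a)[0],(b-a)[1]))
ex=np.array([np.cos(yaw),np.sin(yaw),0]);ey=np.array([-np.sin(yaw),np.cos(yaw),0])
m=(G0+Q0)/2; f=(a+b)/2; print("button offset from front",(m-f)@ex,(m-f)@ey)
o=f+.145*ex+(m-f)@ey*ey; o[2]=0; H=o+.115*ex; H[2]=.122
print("origin",o,"hinge",H)
# lid angle: project outer edge corners & lip for thetas
for th in np.arange(.7,1.35,.1):
    u=-np.cos(th)*ex+np.sin(th)*np.array([0,0,1]); w=np.sin(th)*ex+np.cos(th)*np.array([0,0,1])
    print(round(th,2),[ (proj(P[n],H+l*u+y*ey+z*w)/S).round().tolist() for n in P for l,y,z in((.175,.095,.032),(.175,-.095,.032),(.184,0,.012))])
E
```

```text
top [308.35338346 244.90977444] 133 [239.5 265.5] 122 [ 0.4638 -0.0518  0.13  ] [0.4239 0.086  0.13  ] 0.1435065595422077
scene [308.88 187.73] 100 [283.6344086  231.32258065] 93 [ 0.4659 -0.0529  0.13  ] [0.4253 0.0857 0.13  ] 0.14443815032430363
corners [ 0.43713811 -0.0973509   0.108     ] [0.37706115 0.10763104 0.108     ] 0.21360439867068295
yaw 0.2818111762795688 from corners 0.2850999771992781
button offset from front 0.038610206080258384 0.0012953968369314051
origin [0.54601962 0.04670826 0.        ] hinge [0.65648325 0.07868928 0.122     ]
0.7 [[323.0, 324.0], [487.0, 276.0], [410.0, 318.0], [370.0, 291.0], [432.0, 203.0], [415.0, 254.0]]
0.8 [[318.0, 310.0], [484.0, 262.0], [407.0, 305.0], [360.0, 282.0], [424.0, 195.0], [406.0, 245.0]]
0.9 [[313.0, 295.0], [481.0, 247.0], [403.0, 290.0], [350.0, 274.0], [415.0, 187.0], [397.0, 236.0]]
1.0 [[309.0, 280.0], [477.0, 232.0], [399.0, 275.0], [340.0, 266.0], [405.0, 179.0], [388.0, 227.0]]
1.1 [[304.0, 264.0], [473.0, 216.0], [395.0, 259.0], [329.0, 258.0], [395.0, 173.0], [377.0, 219.0]]
1.2 [[299.0, 248.0], [469.0, 200.0], [390.0, 242.0], [317.0, 252.0], [385.0, 167.0], [366.0, 212.0]]
1.3 [[295.0, 232.0], [464.0, 184.0], [386.0, 225.0], [306.0, 246.0], [374.0, 162.0], [355.0, 205.0]]
```

Both cameras agree to 2 mm: yaw is about 0.282 and the lid is at about 0.95 rad. Next I'll plan the moves. The approach point is 30 mm off the lid's face.

```bash
cat >> h.py <<'E'
yaw=.282; ex=np.array([np.cos(yaw),np.sin(yaw),0]);ey=np.array([-np.sin(yaw),np.cos(yaw),0]);ez=np.array([0,0,1.])
G=np.array([.4645,-.0522,.13]);Q=np.array([.4245,.0858,.13])
O=(G+Q)/2+.104*ex;O[2]=0;H=O+.115*ex+.122*ez
def tcp_lid(th,off=0,l=.135):
    u=-np.cos(th)*ex+np.sin(th)*ez; w=np.sin(th)*ex+np.cos(th)*ez
    return H+l*u+(.032+off)*w+.019*ez+.0095*ex
def cmd(X,s):
    R=np.array(s['ee_rot']); d=R.T@(np.array(X)-s['tcp_pos'])/.75
    Rd=np.c_[-ez,ey,ex]; a=cv2.Rodrigues(R.T@Rd)[0].ravel()/np.pi
    return d.round(4).tolist(),a.round(4).tolist()
def show(Xs):
    from station import r
    s=r.sense(); print('t',round(s['time_s'],2),'tcp',np.round(s['tcp_pos'],4),'F',np.round(s['wrist_force'],1),'w',round(s['gripper_width'],2))
    for X in Xs: print(np.round(X,4),*cmd(X,s))
E
python3 -c "
from h import *
print(H)
show([tcp_lid(.95,.03)+[0,0,.13],tcp_lid(.95,.03)])"
```

```text
[0.65484968 0.07774271 0.122     ]
t 1.0 tcp [ 0.2183 -0.5856  0.2085] F [-0.2 -0.2  0.3] w 0.99
[0.637  0.0726 0.4169] [-0.2779, 0.6273, 0.8296] [0.0238, 0.0, 0.0]
[0.637  0.0726 0.2869] [-0.1045, 0.6273, 0.8296] [0.0238, 0.0, 0.0]
```

>>> play_rows --commands '[{"fingers": 1,"tx": -0.278,"ty": 0.1,"tz": 0.15,"ax": 0.024,"ay": 0,"az": 0},{"fingers": 1,"tx": -0.278,"ty": 0.1,"tz": 0.15,"ax": 0.024,"ay": 0,"az": 0},{"fingers": 1,"tx": -0.278,"ty": 0.2,"tz": 0.27,"ax": 0.024,"ay": 0,"az": 0},{"fingers": 1,"tx": -0.278,"ty": 0.3,"tz": 0.4,"ax": 0.024,"ay": 0,"az": 0},{"fingers": 1,"tx": -0.278,"ty": 0.3,"tz": 0.4,"ax": 0.024,"ay": 0,"az": 0}]'

```text
time_s: 1.42
tcp_pos: [0.3053, -0.453, 0.3334]
ee_rot: [[0.001, -0.276, 0.961], [-0.001, 0.961, 0.276], [-1.0, -0.002, 0.001]]
wrist_force: [1.4, 1.1, -0.8]
gripper_width: 0.708
```

```bash
python3 -c "
from h import *
show([tcp_lid(.95,.03)+[0,0,.13]])"
```

```text
t 1.42 tcp [ 0.3053 -0.453   0.3334] F [ 1.4  1.1 -0.8] w 0.71
[0.637  0.0726 0.4169] [-0.1114, 0.551, 0.6188] [-0.0006, 0.0003, 0.0005]
```

>>> play_rows --commands '[{"fingers": 1,"tx": -0.11,"ty": 0.54,"tz": 0.61,"ax": 0,"ay": 0,"az": 0},{"fingers": 1,"tx": -0.11,"ty": 0.54,"tz": 0.61,"ax": 0,"ay": 0,"az": 0},{"fingers": 1,"tx": -0.11,"ty": 0.54,"tz": 0.61,"ax": 0,"ay": 0,"az": 0},{"fingers": 1,"tx": -0.11,"ty": 0.54,"tz": 0.61,"ax": 0,"ay": 0,"az": 0},{"fingers": 1,"tx": -0.11,"ty": 0.54,"tz": 0.61,"ax": 0,"ay": 0,"az": 0}]'

```text
time_s: 1.83
tcp_pos: [0.4158, -0.2777, 0.3605]
ee_rot: [[0.001, -0.278, 0.961], [-0.0, 0.961, 0.278], [-1.0, -0.001, 0.001]]
wrist_force: [1.2, -0.6, 0.3]
gripper_width: 0.326
```

```bash
python3 -c "
from h import *
show([tcp_lid(.95,.03)+[0,0,.13]])"
```

```text
t 1.83 tcp [ 0.4158 -0.2777  0.3605] F [ 1.2 -0.6  0.3] w 0.33
[0.637  0.0726 0.4169] [-0.075, 0.3668, 0.413] [-0.0002, 0.0003, 0.0002]
```

>>> play_rows --commands '[{"fingers": 1,"tx": -0.075,"ty": 0.15,"tz": 0.18,"ax": 0,"ay": 0,"az": 0},{"fingers": 1,"tx": -0.075,"ty": 0.36,"tz": 0.405,"ax": 0,"ay": 0,"az": 0},{"fingers": 1,"tx": -0.075,"ty": 0.36,"tz": 0.405,"ax": 0,"ay": 0,"az": 0},{"fingers": 1,"tx": -0.075,"ty": 0.36,"tz": 0.405,"ax": 0,"ay": 0,"az": 0},{"fingers": 1,"tx": -0.075,"ty": 0.36,"tz": 0.405,"ax": 0,"ay": 0,"az": 0}]'

```text
time_s: 2.25
tcp_pos: [0.5259, -0.1044, 0.3929]
ee_rot: [[0.001, -0.278, 0.961], [0.0, 0.961, 0.278], [-1.0, -0.0, 0.001]]
wrist_force: [0.7, -0.3, 0.4]
gripper_width: 0.018
```

```bash
python3 -c "
from h import *
show([tcp_lid(.95,.03)+[0,0,.13]])"
```

```text
t 2.25 tcp [ 0.5259 -0.1044  0.3929] F [ 0.7 -0.3  0.4] w 0.02
[0.637  0.0726 0.4169] [-0.0318, 0.1855, 0.2079] [-0.0001, 0.0003, 0.0001]
```

>>> play_rows --commands '[{"fingers": 1,"tx": -0.032,"ty": 0.185,"tz": 0.207,"ax": 0,"ay": 0,"az": 0},{"fingers": 1,"tx": -0.032,"ty": 0.185,"tz": 0.207,"ax": 0,"ay": 0,"az": 0},{"fingers": 1,"tx": -0.032,"ty": 0.185,"tz": 0.207,"ax": 0,"ay": 0,"az": 0},{"fingers": 1,"tx": -0.032,"ty": 0.185,"tz": 0.207,"ax": 0,"ay": 0,"az": 0},{"fingers": 1,"tx": -0.032,"ty": 0.185,"tz": 0.207,"ax": 0,"ay": 0,"az": 0}]'

```text
time_s: 2.67
tcp_pos: [0.6359, 0.0708, 0.4166]
ee_rot: [[0.001, -0.278, 0.961], [0.0, 0.961, 0.278], [-1.0, -0.0, 0.001]]
wrist_force: [0.2, -0.3, 1.0]
gripper_width: 0.008
```

```bash
python3 -c "
from h import *
show([tcp_lid(.95,.03)])"
```

```text
t 2.67 tcp [0.6359 0.0708 0.4166] F [ 0.2 -0.3  1. ] w 0.01
[0.637  0.0726 0.2869] [0.1729, 0.0019, 0.002] [-0.0001, 0.0002, 0.0]
```

>>> play_rows --commands '[{"fingers": 1,"tx": 0.04,"ty": 0.001,"tz": 0.001,"ax": 0,"ay": 0,"az": 0},{"fingers": 1,"tx": 0.09,"ty": 0.001,"tz": 0.001,"ax": 0,"ay": 0,"az": 0},{"fingers": 1,"tx": 0.13,"ty": 0.001,"tz": 0.001,"ax": 0,"ay": 0,"az": 0},{"fingers": 1,"tx": 0.16,"ty": 0.001,"tz": 0.001,"ax": 0,"ay": 0,"az": 0},{"fingers": 1,"tx": 0.173,"ty": 0.001,"tz": 0.001,"ax": 0,"ay": 0,"az": 0}]'

```text
time_s: 3.08
tcp_pos: [0.6341, 0.0698, 0.2819]
ee_rot: [[-0.007, -0.278, 0.961], [-0.001, 0.961, 0.278], [-1.0, 0.001, -0.007]]
wrist_force: [-0.6, -0.2, -0.8]
gripper_width: 0.002
```

```bash
python3 -c "
from h import *
from station import viewer
p=viewer.capture('scene')
i=p['image'][90:260,140:370,::-1]
cv2.imwrite('pics/s1.png',cv2.resize(i,None,fx=3,fy=3))
show([tcp_lid(t) for t in (1.,.95,.9,.85,.8)])"
```

```text
t 3.13 tcp [0.6341 0.0697 0.2817] F [-0.3 -0.3 -2.4] w 0.01
[0.6198 0.0676 0.2719] [0.0133, 0.0026, -0.019] [-0.0002, -0.0024, -0.0002]
[0.6136 0.0658 0.2694] [0.0166, 0.0026, -0.0276] [-0.0002, -0.0024, -0.0002]
[0.6074 0.064  0.2666] [0.0204, 0.0025, -0.0361] [-0.0002, -0.0024, -0.0002]
[0.6015 0.0623 0.2635] [0.0246, 0.0025, -0.0443] [-0.0002, -0.0024, -0.0002]
[0.5957 0.0606 0.2601] [0.0292, 0.0025, -0.0523] [-0.0002, -0.0024, -0.0002]
```

View pics/s1.png

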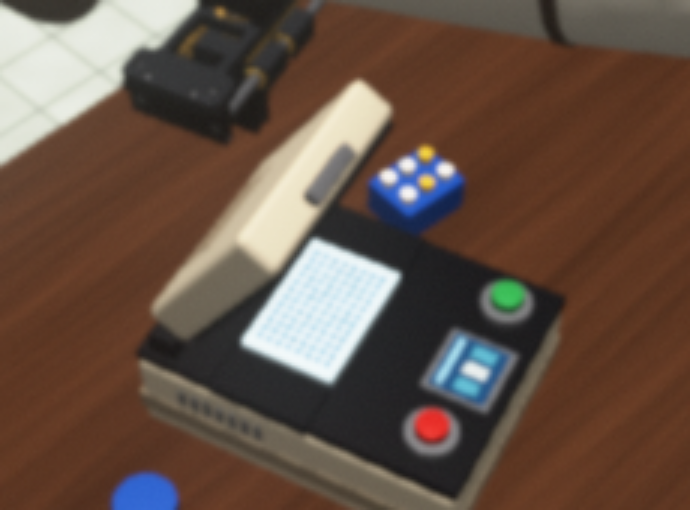

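The fingertips are behind the lid, the lid hasn't moved, and the path is clear. Now I'll push along the arc.

>>> play_rows --commands '[{"fingers": 1,"tx": 0.006,"ty": 0.002,"tz": -0.012,"ax": 0,"ay": 0,"az": 0},{"fingers": 1,"tx": 0.01,"ty": 0.002,"tz": -0.02,"ax": 0,"ay": 0,"az": 0},{"fingers": 1,"tx": 0.014,"ty": 0.002,"tz": -0.027,"ax": 0,"ay": 0,"az": 0},{"fingers": 1,"tx": 0.017,"ty": 0.002,"tz": -0.034,"ax": 0,"ay": 0,"az": 0},{"fingers": 1,"tx": 0.021,"ty": 0.002,"tz": -0.04,"ax": 0,"ay": 0,"az": 0}]'

```text
time_s: 3.55
tcp_pos: [0.6065, 0.0628, 0.2716]
ee_rot: [[0.002, -0.278, 0.961], [0.001, 0.961, 0.278], [-1.0, -0.0, 0.002]]
wrist_force: [-0.1, 0.2, -0.7]
gripper_width: 0.005
```

```bash
python3 -c "
from h import *
show([tcp_lid(t) for t in (.86,.82,.78,.74,.7,.66)])"
```

```text
t 3.55 tcp [0.6065 0.0628 0.2716] F [-0.1  0.2 -0.7] w 0.0
[0.6027 0.0626 0.2642] [0.0098, 0.0012, -0.005] [-0.0002, 0.0007, 0.0]
[0.598  0.0613 0.2615] [0.0134, 0.0012, -0.0115] [-0.0002, 0.0007, 0.0]
[0.5934 0.0599 0.2587] [0.0171, 0.0012, -0.0179] [-0.0002, 0.0007, 0.0]
[0.5889 0.0586 0.2557] [0.0212, 0.0012, -0.0241] [-0.0002, 0.0007, 0.0]
[0.5846 0.0574 0.2524] [0.0254, 0.0012, -0.0301] [-0.0002, 0.0007, 0.0]
[0.5804 0.0562 0.2491] [0.03, 0.0012, -0.036] [-0.0002, 0.0007, 0.0]
```

>>> play_rows --commands '[{"fingers": 1,"tx": 0.01,"ty": 0.001,"tz": -0.005,"ax": 0,"ay": 0,"az": 0},{"fingers": 1,"tx": 0.013,"ty": 0.001,"tz": -0.0115,"ax": 0,"ay": 0,"az": 0},{"fingers": 1,"tx": 0.017,"ty": 0.001,"tz": -0.018,"ax": 0,"ay": 0,"az": 0},{"fingers": 1,"tx": 0.021,"ty": 0.001,"tz": -0.024,"ax": 0,"ay": 0,"az": 0},{"fingers": 1,"tx": 0.0255,"ty": 0.001,"tz": -0.03,"ax": 0,"ay": 0,"az": 0}]'

```text
time_s: 3.97
tcp_pos: [0.5847, 0.0573, 0.2517]
ee_rot: [[0.001, -0.278, 0.961], [0.0, 0.961, 0.278], [-1.0, -0.0, 0.001]]
wrist_force: [1.4, -0.7, 3.0]
gripper_width: 0.004
```

```bash
python3 -c "
from h import *
show([tcp_lid(t) for t in (.66,.62,.58,.54,.5)])"
```

```text
t 3.97 tcp [0.5847 0.0573 0.2517] F [ 1.4 -0.7  3. ] w 0.0
[0.5804 0.0562 0.2491] [0.0035, 0.0001, -0.0059] [-0.0002, 0.0004, 0.0001]
[0.5763 0.055  0.2455] [0.0083, 0.0001, -0.0116] [-0.0002, 0.0004, 0.0001]
[0.5724 0.0538 0.2418] [0.0132, 0.0001, -0.0171] [-0.0002, 0.0004, 0.0001]
[0.5686 0.0527 0.2379] [0.0184, 0.0001, -0.0223] [-0.0002, 0.0004, 0.0001]
[0.5649 0.0517 0.2338] [0.0238, 0.0001, -0.0274] [-0.0002, 0.0004, 0.0001]
```

>>> play_rows --commands '[{"fingers": 1,"tx": 0.0035,"ty": 0,"tz": -0.006,"ax": 0,"ay": 0,"az": 0},{"fingers": 1,"tx": 0.0083,"ty": 0,"tz": -0.0116,"ax": 0,"ay": 0,"az": 0},{"fingers": 1,"tx": 0.013,"ty": 0,"tz": -0.017,"ax": 0,"ay": 0,"az": 0},{"fingers": 1,"tx": 0.0185,"ty": 0,"tz": -0.0223,"ax": 0,"ay": 0,"az": 0},{"fingers": 1,"tx": 0.024,"ty": 0,"tz": -0.0275,"ax": 0,"ay": 0,"az": 0}]'

```text
time_s: 4.38
tcp_pos: [0.5644, 0.0515, 0.2328]
ee_rot: [[-0.001, -0.278, 0.961], [-0.0, 0.961, 0.278], [-1.0, 0.0, -0.001]]
wrist_force: [1.2, -0.1, 2.9]
gripper_width: 0.008
```

```bash
python3 -c "
from h import *
show([tcp_lid(t) for t in (.46,.42,.38,.34,.3)])"
```

```text
t 4.38 tcp [0.5644 0.0515 0.2328] F [ 1.2 -0.1  2.9] w 0.01
[0.5614 0.0507 0.2296] [0.0043, -0.0, -0.0041] [-0.0002, -0.0002, -0.0]
[0.5581 0.0497 0.2253] [0.0101, -0.0, -0.0087] [-0.0002, -0.0002, -0.0]
[0.555  0.0488 0.2208] [0.0161, -0.0, -0.0131] [-0.0002, -0.0002, -0.0]
[0.552  0.0479 0.2162] [0.0222, -0.0, -0.0172] [-0.0002, -0.0002, -0.0]
[0.5492 0.0471 0.2115] [0.0285, -0.0, -0.0211] [-0.0002, -0.0002, -0.0]
```

>>> play_rows --commands '[{"fingers": 1,"tx": 0.0043,"ty": 0,"tz": -0.0041,"ax": 0,"ay": 0,"az": 0},{"fingers": 1,"tx": 0.01,"ty": 0,"tz": -0.0087,"ax": 0,"ay": 0,"az": 0},{"fingers": 1,"tx": 0.016,"ty": 0,"tz": -0.013,"ax": 0,"ay": 0,"az": 0},{"fingers": 1,"tx": 0.022,"ty": 0,"tz": -0.017,"ax": 0,"ay": 0,"az": 0},{"fingers": 1,"tx": 0.0285,"ty": 0,"tz": -0.021,"ax": 0,"ay": 0,"az": 0}]'

```text
time_s: 4.8
tcp_pos: [0.5494, 0.0472, 0.2114]
ee_rot: [[-0.0, -0.278, 0.961], [-0.0, 0.961, 0.278], [-1.0, 0.0, -0.0]]
wrist_force: [-0.4, 0.0, 3.5]
gripper_width: 0.005
```

```bash
python3 -c "
from h import *
show([tcp_lid(t) for t in (.27,.24,.21,.18,.15)])"
```

```text
t 4.8 tcp [0.5494 0.0472 0.2114] F [-0.4  0.   3.5] w 0.01
[0.5472 0.0466 0.2078] [0.0048, 0.0, -0.0031] [-0.0002, -0.0001, -0.0]
[0.5453 0.046  0.2042] [0.0097, 0.0, -0.0057] [-0.0002, -0.0001, -0.0]
[0.5436 0.0455 0.2004] [0.0147, 0.0, -0.0081] [-0.0002, -0.0001, -0.0]
[0.5419 0.045  0.1967] [0.0197, 0.0, -0.0104] [-0.0002, -0.0001, -0.0]
[0.5404 0.0446 0.1928] [0.0248, 0.0, -0.0126] [-0.0002, -0.0001, -0.0]
```

>>> play_rows --commands '[{"fingers": 1,"tx": 0.005,"ty": 0,"tz": -0.003,"ax": 0,"ay": 0,"az": 0},{"fingers": 1,"tx": 0.0095,"ty": 0,"tz": -0.0057,"ax": 0,"ay": 0,"az": 0},{"fingers": 1,"tx": 0.0145,"ty": 0,"tz": -0.008,"ax": 0,"ay": 0,"az": 0},{"fingers": 1,"tx": 0.0195,"ty": 0,"tz": -0.0104,"ax": 0,"ay": 0,"az": 0},{"fingers": 1,"tx": 0.0235,"ty": 0,"tz": -0.012,"ax": 0,"ay": 0,"az": 0}]'

```text
time_s: 5.22
tcp_pos: [0.5408, 0.0447, 0.1938]
ee_rot: [[-0.001, -0.278, 0.961], [-0.0, 0.961, 0.278], [-1.0, 0.0, -0.001]]
wrist_force: [-0.6, -0.5, 2.2]
gripper_width: 0.003
```

```bash
python3 -c "
from h import *
show([tcp_lid(t) for t in (.13,.1,.08,.06,.045,.03,.02,.01,0)])"
```

```text
t 5.22 tcp [0.5408 0.0447 0.1938] F [-0.6 -0.5  2.2] w 0.0
[0.5394 0.0443 0.1902] [0.0048, -0.0, -0.002] [-0.0002, -0.0002, -0.0]
[0.538  0.0439 0.1863] [0.01, -0.0, -0.0039] [-0.0002, -0.0002, -0.0]
[0.5372 0.0437 0.1837] [0.0135, -0.0, -0.0051] [-0.0002, -0.0002, -0.0]
[0.5364 0.0434 0.181 ] [0.017, -0.0, -0.0062] [-0.0002, -0.0002, -0.0]
[0.5358 0.0433 0.179 ] [0.0197, -0.0, -0.007] [-0.0002, -0.0002, -0.0]
[0.5353 0.0431 0.177 ] [0.0224, -0.0, -0.0077] [-0.0002, -0.0002, -0.0]
[0.5349 0.043  0.1757] [0.0242, -0.0, -0.0082] [-0.0002, -0.0002, -0.0]
[0.5346 0.0429 0.1743] [0.026, -0.0, -0.0086] [-0.0002, -0.0002, -0.0]
[0.5343 0.0428 0.173 ] [0.0278, -0.0, -0.0091] [-0.0002, -0.0002, -0.0]
```

>>> play_rows --commands '[{"fingers": 1,"tx": 0.004,"ty": 0,"tz": -0.002,"ax": 0,"ay": 0,"az": 0},{"fingers": 1,"tx": 0.008,"ty": 0,"tz": -0.003,"ax": 0,"ay": 0,"az": 0},{"fingers": 1,"tx": 0.0115,"ty": 0,"tz": -0.0045,"ax": 0,"ay": 0,"az": 0},{"fingers": 1,"tx": 0.015,"ty": 0,"tz": -0.0055,"ax": 0,"ay": 0,"az": 0},{"fingers": 1,"tx": 0.018,"ty": 0,"tz": -0.0065,"ax": 0,"ay": 0,"az": 0}]'

```text
time_s: 5.63
tcp_pos: [0.5363, 0.0434, 0.1805]
ee_rot: [[-0.0, -0.278, 0.961], [-0.0, 0.961, 0.278], [-1.0, 0.0, -0.0]]
wrist_force: [-0.9, -0.9, 2.6]
gripper_width: 0.005
```

```bash
python3 -c "
from h import *
show([tcp_lid(t) for t in (.03,.02,.01,0)])"
```

```text
t 5.63 tcp [0.5363 0.0434 0.1805] F [-0.9 -0.9  2.6] w 0.01
[0.5353 0.0431 0.177 ] [0.0047, -0.0, -0.0014] [-0.0002, -0.0001, -0.0]
[0.5349 0.043  0.1757] [0.0064, -0.0, -0.0019] [-0.0002, -0.0001, -0.0]
[0.5346 0.0429 0.1743] [0.0082, -0.0, -0.0024] [-0.0002, -0.0001, -0.0]
[0.5343 0.0428 0.173 ] [0.01, -0.0, -0.0028] [-0.0002, -0.0001, -0.0]
```

>>> play_rows --commands '[{"fingers": 1,"tx": 0.0018,"ty": 0,"tz": -0.0006,"ax": 0,"ay": 0,"az": 0},{"fingers": 1,"tx": 0.0036,"ty": 0,"tz": -0.0012,"ax": 0,"ay": 0,"az": 0},{"fingers": 1,"tx": 0.0054,"ty": 0,"tz": -0.0017,"ax": 0,"ay": 0,"az": 0},{"fingers": 1,"tx": 0.0072,"ty": 0,"tz": -0.002,"ax": 0,"ay": 0,"az": 0},{"fingers": 1,"tx": 0.009,"ty": 0,"tz": -0.0025,"ax": 0,"ay": 0,"az": 0}]'

```text
time_s: 6.05
tcp_pos: [0.5347, 0.043, 0.1741]
ee_rot: [[0.0, -0.278, 0.961], [0.0, 0.961, 0.278], [-1.0, 0.0, 0.0]]
wrist_force: [-0.9, -0.1, 1.7]
gripper_width: 0.006
```

```bash
python3 -c "
from h import *
show([tcp_lid(0)])"
```

```text
t 6.05 tcp [0.5347 0.043  0.1741] F [-0.9 -0.1  1.7] w 0.01
[0.5343 0.0428 0.173 ] [0.0014, -0.0, -0.0006] [-0.0002, 0.0, -0.0]
```

>>> play_rows --commands '[{"fingers": 1,"tx": 0.0005,"ty": 0,"tz": 0,"ax": 0,"ay": 0,"az": 0},{"fingers": 1,"tx": 0.001,"ty": 0,"tz": 0,"ax": 0,"ay": 0,"az": 0},{"fingers": 1,"tx": 0.0014,"ty": 0,"tz": 0,"ax": 0,"ay": 0,"az": 0},{"fingers": 1,"tx": 0.0018,"ty": 0,"tz": 0,"ax": 0,"ay": 0,"az": 0},{"fingers": 1,"tx": 0.0022,"ty": 0,"tz": 0,"ax": 0,"ay": 0,"az": 0}]'

```text
time_s: 6.47
tcp_pos: [0.5347, 0.0429, 0.1725]
ee_rot: [[-0.0, -0.278, 0.961], [0.0, 0.961, 0.278], [-1.0, 0.0, -0.0]]
wrist_force: [-1.2, 0.4, 1.3]
gripper_width: 0.004
```

>>> play_rows --commands '[{"fingers": 1,"tx": 0.0005,"ty": 0,"tz": 0,"ax": 0,"ay": 0,"az": 0},{"fingers": 1,"tx": 0.001,"ty": 0,"tz": 0,"ax": 0,"ay": 0,"az": 0},{"fingers": 1,"tx": 0.0014,"ty": 0,"tz": 0,"ax": 0,"ay": 0,"az": 0},{"fingers": 1,"tx": 0.0018,"ty": 0,"tz": 0,"ax": 0,"ay": 0,"az": 0},{"fingers": 1,"tx": 0.0018,"ty": 0,"tz": 0,"ax": 0,"ay": 0,"az": 0}]'

```text
time_s: 6.88
tcp_pos: [0.5347, 0.0429, 0.1711]
ee_rot: [[-0.0, -0.278, 0.961], [-0.0, 0.961, 0.278], [-1.0, 0.0, -0.0]]
wrist_force: [-0.6, -0.5, 0.8]
gripper_width: 0.005
```

```bash
python3 -c "
from h import *
from station import viewer,r
p=viewer.capture('scene')
i=p['image'][90:260,140:370,::-1].copy()
p2=viewer.capture('top')
j=p2['image'][110:310,170:370,::-1]
print(np.round(r.sense()['wrist_force'],2))
a=cv2.resize(i,(400,296));b=cv2.resize(j,(400,400))
c=np.zeros((400,800,3),np.uint8);c[:296,:400]=a;c[:,400:]=b
cv2.imwrite('pics/s2.png',c)
show([tcp_lid(0)])"
```

```text
[-0.16 -0.42  0.36]
t 6.98 tcp [0.5347 0.0429 0.171 ] F [-0.2 -0.4  0.4] w 0.01
[0.5343 0.0428 0.173 ] [-0.0026, -0.0, -0.0005] [-0.0002, -0.0, -0.0]
```

View pics/s2.png

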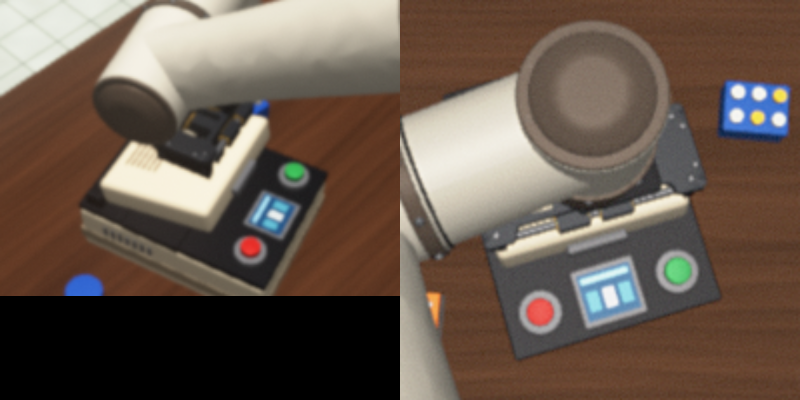

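The lid is close to shut, but I haven't felt the hard stop yet. I'll keep going slowly.

>>> play_rows --commands '[{"fingers": 1,"tx": 0.0005,"ty": 0,"tz": 0,"ax": 0,"ay": 0,"az": 0},{"fingers": 1,"tx": 0.001,"ty": 0,"tz": 0,"ax": 0,"ay": 0,"az": 0},{"fingers": 1,"tx": 0.0015,"ty": 0,"tz": 0,"ax": 0,"ay": 0,"az": 0},{"fingers": 1,"tx": 0.002,"ty": 0,"tz": 0,"ax": 0,"ay": 0,"az": 0},{"fingers": 1,"tx": 0.002,"ty": 0,"tz": 0,"ax": 0,"ay": 0,"az": 0}]'

```text
time_s: 7.4
tcp_pos: [0.5347, 0.0429, 0.1695]
ee_rot: [[-0.0, -0.278, 0.961], [-0.0, 0.961, 0.278], [-1.0, -0.0, -0.0]]
wrist_force: [0.2, -0.9, 1.3]
gripper_width: 0.004
```

```bash
cat >> h.py <<'E'
def wire(p,th,f,x0,y0,img,col):
    u=-np.cos(th)*ex+np.sin(th)*ez; w=np.sin(th)*ex+np.cos(th)*ez
    for z in(.032,-.008):
        q=np.array([(proj(p,H+l*u+y*ey+z*w)-[x0,y0]+.5)*f for l,y in((0.005,.095),(.175,.095),(.175,-.095),(.005,-.095))])
        cv2.polylines(img,[q.round().astype(int).reshape(-1,1,2)],True,col,1)
E
python3 -c "
from h import *
from station import viewer,r
p=viewer.capture('scene')
a=cv2.resize(p['image'][130:260,180:330,::-1],None,fx=5,fy=5,interpolation=cv2.INTER_CUBIC)
a=a[:600].copy()
wire(p,0,5,180,130,a,(0,255,0)); wire(p,.06,5,180,130,a,(0,0,255))
cv2.imwrite('pics/s3.png',a)
show([tcp_lid(0)])"
```

```text
t 7.45 tcp [0.5347 0.043  0.1696] F [-0.8 -0.2  0.9] w 0.01
[0.5343 0.0428 0.173 ] [-0.0046, -0.0, -0.0005] [-0.0002, -0.0, -0.0]
```

View pics/s3.png

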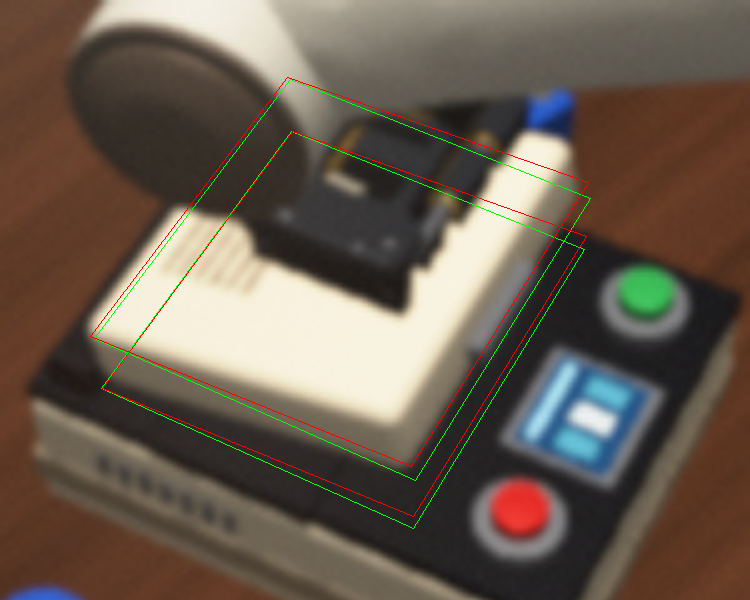

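The overlay suggests the lid is still open by about 0.2 rad: the front-left corner is at (400,420) and the shut prediction is (415,475). That disagrees with the TCP height, so I'll check the geometry.

```bash
python3 -c "
from h import *
from station import viewer,r,spotter
p=viewer.capture('scene'); T=np.array(r.sense()['tcp_pos'])
f=lambda X:((proj(p,X)-[180,130]+.5)*5).round().tolist()
print('c',-np.array(p['R']).T@p['t'])
print('body',[f(T+.051*ez+a*.095*ey+b*.0375*ex) for a,b in((1,-1),(1,1),(-1,1),(-1,-1))])
print('tip',f(T-.019*ez))
print('deck',[f(O+a*.145*ex+b*.11*ey+.108*ez) for a,b in((-1,1),(-1,-1),(1,1),(1,-1))])
for th in (0,.1,.15,.2,.25,.3):
    u=-np.cos(th)*ex+np.sin(th)*ez; w=np.sin(th)*ex+np.cos(th)*ez
    print(th,[f(H+.175*u+y*ey+z*w) for y,z in((.095,.032),(.095,-.008),(-.095,.032))],f(H+.184*u+.012*w))
"
```

```text
c [0.07821747 0.55525563 1.02460572]
body [[393.0, 383.0], [241.0, 318.0], [437.0, 43.0], [578.0, 97.0]]
tip [413.0, 298.0]
deck [[564.0, 635.0], [749.0, 298.0], [25.0, 389.0], [248.0, 98.0]]
0 [[415.0, 480.0], [413.0, 528.0], [590.0, 198.0]] [521.0, 365.0]
0.1 [[407.0, 455.0], [413.0, 508.0], [586.0, 172.0]] [519.0, 340.0]
0.15 [[402.0, 442.0], [412.0, 497.0], [582.0, 158.0]] [517.0, 327.0]
0.2 [[397.0, 429.0], [411.0, 485.0], [578.0, 145.0]] [514.0, 314.0]
0.25 [[390.0, 415.0], [408.0, 473.0], [572.0, 131.0]] [510.0, 300.0]
0.3 [[382.0, 401.0], [404.0, 461.0], [566.0, 117.0]] [505.0, 286.0]
```

```bash
python3 -c "
from h import *
from station import viewer,r,spotter
p=viewer.capture('top'); T=np.array(r.sense()['tcp_pos'])
x0,y0,F=190,120,5
a=cv2.resize(p['image'][120:240,190:350,::-1],None,fx=5,fy=5,interpolation=cv2.INTER_CUBIC)
wire(p,0,5,x0,y0,a,(0,255,0)); wire(p,.25,5,x0,y0,a,(0,0,255))
q=np.array([(proj(p,T+.051*ez+i*.095*ey+j*.0375*ex)-[x0,y0]+.5)*5 for i,j in((1,-1),(1,1),(-1,1),(-1,-1))])
cv2.polylines(a,[q.round().astype(int).reshape(-1,1,2)],True,(255,0,255),1)
q=(proj(p,T-.019*ez)-[x0,y0]+.5)*5; cv2.circle(a,tuple(int(v) for v in q),5,(255,255,0),2)
cv2.imwrite('pics/t4.png',a)
s=r.sense();print(s['joints'],s['wrist_force'],s['moment'])
"
```

```text
[ 2.19210737e+01  1.53314804e+01 -1.53591402e+01 -6.03534093e-04
 -5.93144631e+01 -9.57983254e+01] [-0.54116164 -0.84958519  0.85597873] [-0.10520467  0.18578842  0.04877765]
```

View pics/t4.png

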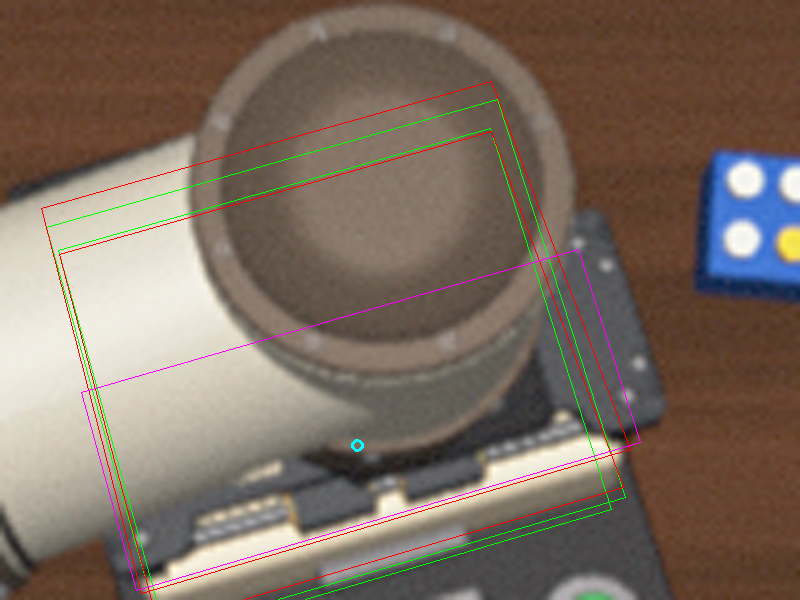

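Both views put the lid at about 0.25 rad, so the contact can't be where the TCP implies. I'll lift off and look at the fingers and lid.

>>> play_rows --commands '[{"fingers": 1,"tx": -0.02,"ty": 0,"tz": 0,"ax": 0,"ay": 0,"az": 0},{"fingers": 1,"tx": -0.05,"ty": 0,"tz": 0,"ax": 0,"ay": 0,"az": 0},{"fingers": 1,"tx": -0.09,"ty": 0,"tz": 0,"ax": 0,"ay": 0,"az": 0},{"fingers": 1,"tx": -0.12,"ty": 0,"tz": 0,"ax": 0,"ay": 0,"az": 0},{"fingers": 1,"tx": -0.12,"ty": 0,"tz": 0,"ax": 0,"ay": 0,"az": 0}]'

```text
time_s: 7.97
tcp_pos: [0.5376, 0.0434, 0.265]
ee_rot: [[0.01, -0.278, 0.96], [0.002, 0.96, 0.278], [-1.0, -0.001, 0.011]]
wrist_force: [-0.5, -0.8, 0.2]
gripper_width: 0.007
```

```bash
python3 -c "
from h import *
from station import viewer,r,spotter
p=viewer.capture('scene'); T=np.array(r.sense()['tcp_pos'])
x0,y0=180,90
a=cv2.resize(p['image'][90:250,180:340,::-1],None,fx=3.75,fy=3.75,interpolation=cv2.INTER_CUBIC)
for th,c in((0,(0,255,0)),(.25,(0,0,255))): wire(p,th,3.75,x0,y0,a,c)
for d,c in((.019,(255,255,0)),(-.051,(255,0,255))):
    q=(proj(p,T-d*ez)-[x0,y0]+.5)*3.75; cv2.circle(a,tuple(int(v) for v in q),5,c,2)
cv2.imwrite('pics/s5.png',a); show([])
"
```

```text
t 8.02 tcp [0.5362 0.0434 0.2622] F [ 0.1 -0.2 -0.9] w 0.01
```

View pics/s5.png

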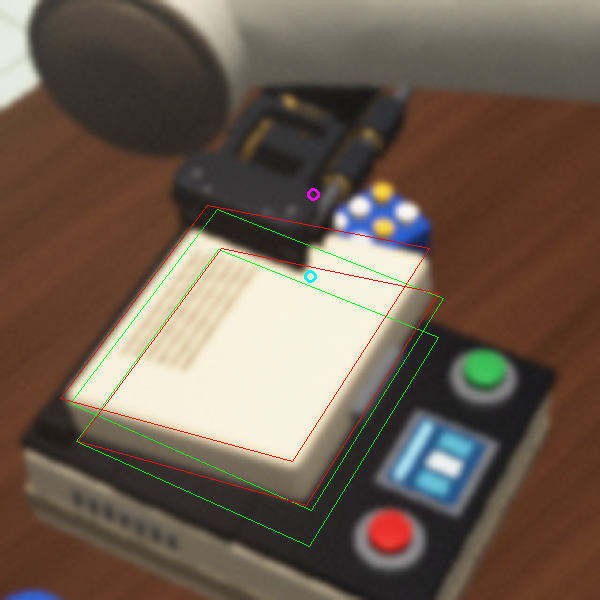

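The lid really is at about 0.25 rad. The fingertips' effective height is about 35 mm above what I assumed, which also fits the late first contact. I'll go back down and continue, guided by force.

>>> play_rows --commands '[{"fingers": 1,"tx": 0.04,"ty": 0,"tz": -0.003,"ax": 0,"ay": 0,"az": 0},{"fingers": 1,"tx": 0.08,"ty": 0,"tz": -0.004,"ax": 0,"ay": 0,"az": 0},{"fingers": 1,"tx": 0.105,"ty": 0,"tz": -0.004,"ax": 0,"ay": 0,"az": 0},{"fingers": 1,"tx": 0.115,"ty": 0,"tz": -0.004,"ax": 0,"ay": 0,"az": 0},{"fingers": 1,"tx": 0.12,"ty": 0,"tz": -0.004,"ax": 0,"ay": 0,"az": 0}]'

```text
time_s: 8.43
tcp_pos: [0.5307, 0.0417, 0.1677]
ee_rot: [[-0.004, -0.278, 0.961], [-0.002, 0.961, 0.278], [-1.0, -0.0, -0.004]]
wrist_force: [-0.4, 0.2, 1.5]
gripper_width: 0.002
```

>>> play_rows --commands '[{"fingers": 1,"tx": 0.002,"ty": 0,"tz": -0.001,"ax": 0,"ay": 0,"az": 0},{"fingers": 1,"tx": 0.004,"ty": 0,"tz": -0.002,"ax": 0,"ay": 0,"az": 0},{"fingers": 1,"tx": 0.0065,"ty": 0,"tz": -0.003,"ax": 0,"ay": 0,"az": 0},{"fingers": 1,"tx": 0.009,"ty": 0,"tz": -0.004,"ax": 0,"ay": 0,"az": 0},{"fingers": 1,"tx": 0.012,"ty": 0,"tz": -0.005,"ax": 0,"ay": 0,"az": 0}]'

```text
time_s: 8.85
tcp_pos: [0.529, 0.0413, 0.1616]
ee_rot: [[0.003, -0.278, 0.961], [0.001, 0.961, 0.278], [-1.0, -0.0, 0.003]]
wrist_force: [0.6, -0.5, 0.8]
gripper_width: 0.005
```

```bash
cat > lid.py <<'E'
from h import *
from station import viewer,r,spotter
p=viewer.capture('scene'); x0,y0=p['image'].shape[1],0
m=spotter.silhouettes('lid_top',p)
if m:
    ys,xs=np.nonzero(m[0]['region']); print(m[0]['score'],len(xs))
    print('lowest',ys.max(),xs[ys==ys.max()].mean(),'right',xs.max(),ys[xs==xs.max()].mean(), 'left',xs.min(),ys[xs==xs.min()].mean())
for th in (0,.05,.1,.15,.2,.25):
    u=-np.cos(th)*ex+np.sin(th)*ez; w=np.sin(th)*ex+np.cos(th)*ez
    print(th,[proj(p,H+.175*u+y*ey+z*w).round(1).tolist() for y,z in((.095,-.008),(-.095,.032),(-.095,-.008))])
h=p['image'].astype(int); show([])
cv2.imwrite('pics/last.png',cv2.resize(p['image'][90:250,180:340,::-1],None,fx=3.75,fy=3.75,interpolation=cv2.INTER_CUBIC))
E
python3 lid.py
```

```text
0.67 2906
lowest 225 259.5 right 295 164.0 left 199 197.0
0 [[262.0, 235.1], [297.6, 169.1], [296.2, 179.3]]
0.05 [[262.2, 233.1], [297.2, 166.5], [296.6, 177.2]]
0.1 [[262.2, 231.0], [296.7, 163.9], [296.8, 174.9]]
0.15 [[262.0, 228.8], [295.9, 161.2], [296.8, 172.6]]
0.2 [[261.6, 226.5], [295.1, 158.4], [296.7, 170.1]]
0.25 [[261.1, 224.1], [294.0, 155.6], [296.4, 167.7]]
t 8.95 tcp [0.5284 0.0412 0.1608] F [0.6 0.3 0.8] w 0.01
```

>>> play_rows --commands '[{"fingers": 1,"tx": 0.003,"ty": 0,"tz": -0.001,"ax": 0,"ay": 0,"az": 0},{"fingers": 1,"tx": 0.006,"ty": 0,"tz": -0.002,"ax": 0,"ay": 0,"az": 0},{"fingers": 1,"tx": 0.0085,"ty": 0,"tz": -0.0025,"ax": 0,"ay": 0,"az": 0},{"fingers": 1,"tx": 0.011,"ty": 0,"tz": -0.003,"ax": 0,"ay": 0,"az": 0},{"fingers": 1,"tx": 0.0135,"ty": 0,"tz": -0.004,"ax": 0,"ay": 0,"az": 0}]'

```text
time_s: 9.37
tcp_pos: [0.5251, 0.0402, 0.1502]
ee_rot: [[-0.0, -0.278, 0.961], [-0.0, 0.961, 0.278], [-1.0, 0.0, -0.0]]
wrist_force: [-0.5, 0.3, 1.9]
gripper_width: 0.009
```

```bash
python3 lid.py | grep -v '^0\.[012][5]* \['
```

```text
0.87 2662
lowest 227 259.5 right 295 171.5 left 200 198.0
0 [[262.0, 235.1], [297.6, 169.1], [296.2, 179.3]]
t 9.47 tcp [0.5249 0.0402 0.1499] F [ 0.9 -0.4  0.1] w 0.0
```

>>> play_rows --commands '[{"fingers": 1,"tx": 0.0025,"ty": 0,"tz": -0.0005,"ax": 0,"ay": 0,"az": 0},{"fingers": 1,"tx": 0.005,"ty": 0,"tz": -0.001,"ax": 0,"ay": 0,"az": 0},{"fingers": 1,"tx": 0.007,"ty": 0,"tz": -0.0015,"ax": 0,"ay": 0,"az": 0},{"fingers": 1,"tx": 0.009,"ty": 0,"tz": -0.002,"ax": 0,"ay": 0,"az": 0},{"fingers": 1,"tx": 0.011,"ty": 0,"tz": -0.0025,"ax": 0,"ay": 0,"az": 0}]'

```text
time_s: 9.88
tcp_pos: [0.5232, 0.0396, 0.142]
ee_rot: [[-0.001, -0.278, 0.961], [-0.0, 0.961, 0.278], [-1.0, -0.0, -0.001]]
wrist_force: [-1.6, 0.6, 1.1]
gripper_width: 0.004
```

```bash
python3 lid.py | grep -v '^0\.[012][5]* \['
```

```text
0.81 2456
lowest 230 259.5 right 294 173.0 left 200 198.5
0 [[262.0, 235.1], [297.6, 169.1], [296.2, 179.3]]
t 9.98 tcp [0.5234 0.0397 0.1419] F [-0.7  0.1 -0.5] w 0.0
```

View pics/last.png

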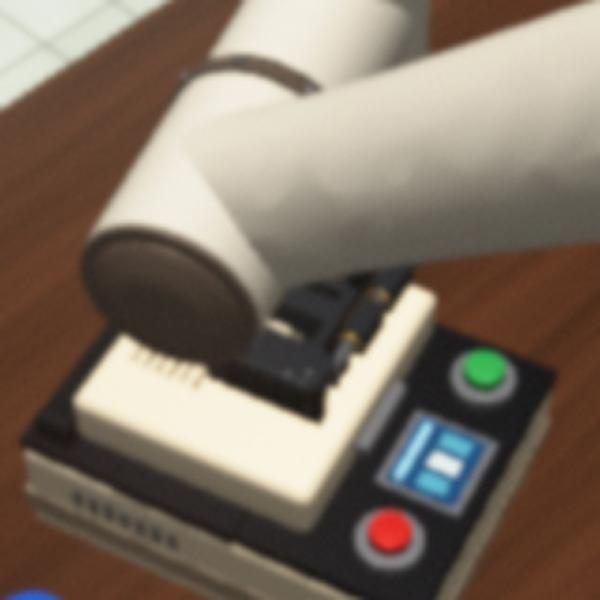

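```bash
python3 - <<'E'
from h import *
from station import viewer
def plane(p,uv,T,d):
    R=np.array(p['R']);c=-R.T@p['t'];v=R.T@np.array([(uv[0]-p['cx'])/p['fx'],(uv[1]-p['cy'])/p['fy'],1])
    k=((T+d*ex-c)@ex)/(v@ex); X=c+k*v; return ((X-T)@ey).round(4),(X-T)[2].round(4)
ps=viewer.capture('scene');pt=viewer.capture('top')
T=np.array([.5234,.0397,.1419]); T0=np.array([.5347,.043,.1696]); T1=np.array([.5362,.0434,.2622])
for d in(-.0375,-.03,-.02):
    print(d,plane(ps,(180+325/3.75,90+415/3.75),T,d),plane(ps,(180+405/5,130+310/5),T0,d),plane(ps,(180+305/3.75,90+268/3.75),T1,d))
E
```

```text
-0.0375 (np.float64(0.0776), np.float64(0.0852)) (np.float64(0.0827), np.float64(0.0865)) (np.float64(0.0828), np.float64(0.0896))
-0.03 (np.float64(0.0611), np.float64(0.0609)) (np.float64(0.0671), np.float64(0.0642)) (np.float64(0.0673), np.float64(0.0702))
-0.02 (np.float64(0.0392), np.float64(0.0286)) (np.float64(0.0463), np.float64(0.0344)) (np.float64(0.0467), np.float64(0.0443))
```

>>> play_rows --commands '[{"fingers": 1,"tx": 0.0015,"ty": 0,"tz": -0.0005,"ax": 0,"ay": 0,"az": 0},{"fingers": 1,"tx": 0.003,"ty": 0,"tz": -0.0005,"ax": 0,"ay": 0,"az": 0},{"fingers": 1,"tx": 0.0045,"ty": 0,"tz": -0.001,"ax": 0,"ay": 0,"az": 0},{"fingers": 1,"tx": 0.006,"ty": 0,"tz": -0.001,"ax": 0,"ay": 0,"az": 0},{"fingers": 1,"tx": 0.0075,"ty": 0,"tz": -0.001,"ax": 0,"ay": 0,"az": 0}]'

```text
time_s: 10.5
tcp_pos: [0.5235, 0.0396, 0.1401]
ee_rot: [[0.002, -0.279, 0.96], [-0.0, 0.96, 0.279], [-1.0, -0.001, 0.002]]
wrist_force: [-8.6, 2.9, 23.3]
gripper_width: 0.003
```

>>> play_rows --commands '[{"fingers": 1,"tx": 0.001,"ty": 0,"tz": 0,"ax": 0,"ay": 0,"az": 0},{"fingers": 1,"tx": 0.002,"ty": 0,"tz": 0,"ax": 0,"ay": 0,"az": 0},{"fingers": 1,"tx": 0.003,"ty": 0,"tz": 0,"ax": 0,"ay": 0,"az": 0},{"fingers": 1,"tx": 0.004,"ty": 0,"tz": 0,"ax": 0,"ay": 0,"az": 0},{"fingers": 1,"tx": 0.0045,"ty": 0,"tz": 0,"ax": 0,"ay": 0,"az": 0}]'

```text
time_s: 10.92
tcp_pos: [0.5236, 0.0396, 0.14]
ee_rot: [[0.004, -0.28, 0.96], [-0.001, 0.96, 0.28], [-1.0, -0.002, 0.004]]
wrist_force: [-14.4, 4.9, 35.9]
gripper_width: 0.006
```

```bash
python3 lid.py | grep -v '^0\.[012][5]* \['
```

```text
0.82 2564
lowest 230 259.5 right 295 173.0 left 201 198.5
0 [[262.0, 235.1], [297.6, 169.1], [296.2, 179.3]]
t 11.02 tcp [0.5236 0.0396 0.14  ] F [-13.2   3.3  32.2] w 0.0
```

I've hit a hard stop at TCP z = 0.140. The force reached 36 N, more than I wanted, because I sent two moves together. I'm backing off now.

>>> play_rows --commands '[{"fingers": 1,"tx": -0.014,"ty": 0,"tz": 0.002,"ax": 0,"ay": 0,"az": 0},{"fingers": 1,"tx": -0.04,"ty": 0,"tz": 0.002,"ax": 0,"ay": 0,"az": 0},{"fingers": 1,"tx": -0.08,"ty": 0,"tz": 0,"ax": 0,"ay": 0,"az": 0},{"fingers": 1,"tx": -0.13,"ty": 0,"tz": 0,"ax": 0,"ay": 0,"az": 0},{"fingers": 1,"tx": -0.16,"ty": 0,"tz": 0,"ax": 0,"ay": 0,"az": 0}]'

```text
time_s: 11.43
tcp_pos: [0.5239, 0.0395, 0.2569]
ee_rot: [[0.005, -0.278, 0.961], [0.0, 0.961, 0.278], [-1.0, -0.001, 0.005]]
wrist_force: [0.6, 0.8, 0.4]
gripper_width: 0.006
```

```bash
python3 lid.py | grep -v '^0\.[012][5]* \['; python3 - <<'E'
from h import *
from station import viewer
ims=[]
for n,(x0,y0) in(('scene',(180,120)),('top',(195,120))):
    p=viewer.capture(n); a=cv2.resize(p['image'][y0:y0+160,x0:x0+133,::-1],None,fx=3,fy=3,interpolation=cv2.INTER_CUBIC)
    wire(p,0,3,x0,y0,a,(0,255,0)); wire(p,.1,3,x0,y0,a,(0,0,255)); ims.append(a)
cv2.imwrite('pics/l6.png',np.hstack(ims))
E
```

```text
0.9 4653
lowest 231 260.0 right 296 170.5 left 200 198.5
0 [[262.0, 235.1], [297.6, 169.1], [296.2, 179.3]]
t 11.53 tcp [0.5254 0.04   0.2582] F [-0.1 -0.8  0.3] w 0.01
```

View pics/l6.png

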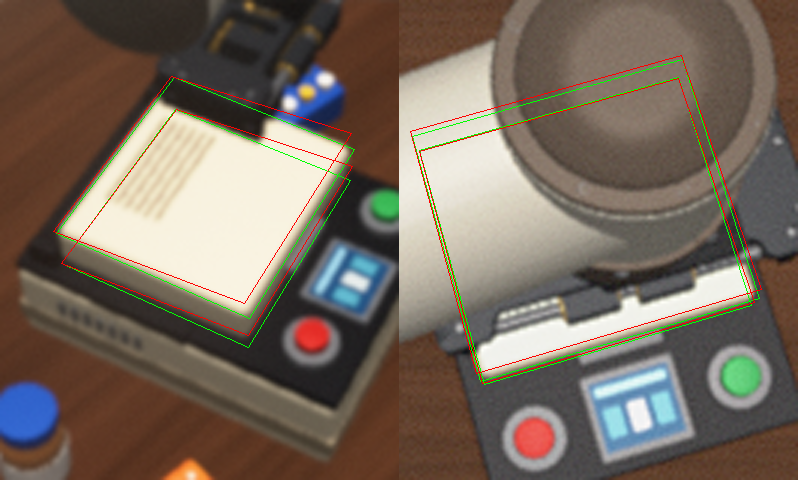

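With the view clear, the lid's top face matches the shut wireframe (front corner (250,318), right corner (352,150)), and the hard stop confirms it. The effective fingertip height is TCP + 14 mm. Now to hover over the green button.

```bash
python3 -c "
from h import *
show([np.r_[G[:2],.258],np.r_[G[:2],.165]])"
```

```text
t 11.63 tcp [0.5227 0.0397 0.2534] F [-0.1 -0.9 -0.4] w 0.01
[ 0.4645 -0.0522  0.258 ] [-0.0064, -0.0962, -0.1085] [-0.0003, 0.0003, -0.0003]
[ 0.4645 -0.0522  0.165 ] [0.1176, -0.0963, -0.1086] [-0.0003, 0.0003, -0.0003]
```

>>> play_rows --commands '[{"fingers": 1,"tx": 0,"ty": -0.03,"tz": -0.035,"ax": 0,"ay": 0,"az": 0},{"fingers": 1,"tx": 0,"ty": -0.06,"tz": -0.07,"ax": 0,"ay": 0,"az": 0},{"fingers": 1,"tx": 0.02,"ty": -0.096,"tz": -0.108,"ax": 0,"ay": 0,"az": 0},{"fingers": 1,"tx": 0.06,"ty": -0.096,"tz": -0.108,"ax": 0,"ay": 0,"az": 0},{"fingers": 1,"tx": 0.1,"ty": -0.096,"tz": -0.108,"ax": 0,"ay": 0,"az": 0}]'

```text
time_s: 12.05
tcp_pos: [0.4635, -0.0536, 0.177]
ee_rot: [[0.001, -0.275, 0.961], [0.001, 0.961, 0.275], [-1.0, 0.0, 0.001]]
wrist_force: [-0.2, -0.3, 0.3]
gripper_width: 0.002
```

>>> play_rows --commands '[{"fingers": 1,"tx": 0.01,"ty": 0,"tz": 0,"ax": 0,"ay": 0,"az": 0},{"fingers": 1,"tx": 0.02,"ty": 0,"tz": 0,"ax": 0,"ay": 0,"az": 0},{"fingers": 1,"tx": 0.03,"ty": 0,"tz": 0,"ax": 0,"ay": 0,"az": 0},{"fingers": 1,"tx": 0.03,"ty": 0,"tz": 0,"ax": 0,"ay": 0,"az": 0},{"fingers": 1,"tx": 0.03,"ty": 0,"tz": 0,"ax": 0,"ay": 0,"az": 0}]'

```text
time_s: 12.47
tcp_pos: [0.4658, -0.0518, 0.1562]
ee_rot: [[0.001, -0.279, 0.96], [-0.0, 0.96, 0.279], [-1.0, -0.0, 0.001]]
wrist_force: [-0.1, 0.9, -0.1]
gripper_width: 0.004
```

```bash
python3 - <<'E'
from h import *
from station import viewer,r
T=np.array(r.sense()['tcp_pos']); ims=[]
for n,(x0,y0) in(('scene',(230,110)),('top',(240,150))):
    p=viewer.capture(n); a=cv2.resize(p['image'][y0:y0+150,x0:x0+100,::-1],None,fx=4,fy=4,interpolation=cv2.INTER_CUBIC)
    for X,c in((T+.014*ez,(255,255,0)),(T-.019*ez,(255,0,255)),(G,(0,255,255))):
        q=(proj(p,X)-[x0,y0]+.5)*4; cv2.circle(a,tuple(int(v) for v in q),4,c,2)
    ims.append(a)
cv2.imwrite('pics/b7.png',np.hstack(ims)); show([np.r_[G[:2],.116]])
E
```

```text
t 12.57 tcp [ 0.4659 -0.0518  0.1567] F [0.2 0.1 0. ] w 0.01
[ 0.4645 -0.0522  0.116 ] [0.0543, 0.0001, -0.0021] [0.0, 0.0006, 0.0001]
```

View pics/b7.png

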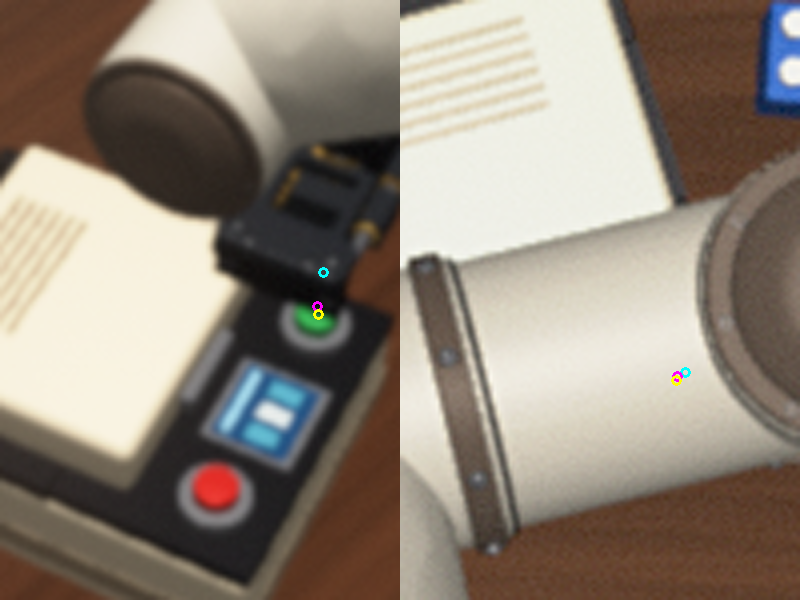

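```bash
python3 - <<'E'
from h import *
from station import viewer
p=viewer.capture('top'); T0=np.array([.5347,.043,.1696])
for dz in (.09,.11):
  for n,uv in(('rf',(322,205)),('rb',(310,162)),('lf',(213,235))):
    d=ray(p,uv,T0[2]+dz)-T0; print(dz,n,'ex',(d@ex).round(4),'ey',(d@ey).round(4))
E
```

```text
0.09 rf ex -0.039 ey -0.0969
0.09 rb ex 0.0398 ey -0.1003
0.09 lf ex -0.0357 ey 0.0974
0.11 rf ex -0.0412 ey -0.0929
0.11 rb ex 0.0355 ey -0.0962
0.11 lf ex -0.0379 ey 0.096
```

The hand is centred sideways to within 2–3 mm, and only the length along the tool differs. Now I'll descend onto start.

>>> play_rows --commands '[{"fingers": 1,"tx": 0.015,"ty": 0,"tz": -0.002,"ax": 0,"ay": 0,"az": 0},{"fingers": 1,"tx": 0.03,"ty": 0,"tz": -0.002,"ax": 0,"ay": 0,"az": 0},{"fingers": 1,"tx": 0.041,"ty": 0,"tz": -0.002,"ax": 0,"ay": 0,"az": 0},{"fingers": 1,"tx": 0.047,"ty": 0,"tz": -0.002,"ax": 0,"ay": 0,"az": 0},{"fingers": 1,"tx": 0.05,"ty": 0,"tz": -0.002,"ax": 0,"ay": 0,"az": 0}]'

```text
time_s: 13.03
tcp_pos: [0.4635, -0.0526, 0.1179]
ee_rot: [[-0.0, -0.278, 0.961], [-0.0, 0.961, 0.278], [-1.0, -0.0, -0.001]]
wrist_force: [0.0, 0.3, 0.1]
gripper_width: 0.007
```

>>> play_rows --commands '[{"fingers": 1,"tx": 0.0015,"ty": 0,"tz": 0,"ax": 0,"ay": 0,"az": 0},{"fingers": 1,"tx": 0.003,"ty": 0,"tz": 0,"ax": 0,"ay": 0,"az": 0},{"fingers": 1,"tx": 0.0045,"ty": 0,"tz": 0,"ax": 0,"ay": 0,"az": 0},{"fingers": 1,"tx": 0.006,"ty": 0,"tz": 0,"ax": 0,"ay": 0,"az": 0},{"fingers": 1,"tx": 0.0075,"ty": 0,"tz": 0,"ax": 0,"ay": 0,"az": 0}]'

```text
time_s: 13.45
tcp_pos: [0.464, -0.0525, 0.1132]
ee_rot: [[0.001, -0.278, 0.961], [0.0, 0.961, 0.278], [-1.0, -0.0, 0.001]]
wrist_force: [-0.2, 0.4, 2.3]
gripper_width: 0.006
```

>>> play_rows --commands '[{"fingers": 1,"tx": 0.001,"ty": 0,"tz": 0,"ax": 0,"ay": 0,"az": 0},{"fingers": 1,"tx": 0.002,"ty": 0,"tz": 0,"ax": 0,"ay": 0,"az": 0},{"fingers": 1,"tx": 0.003,"ty": 0,"tz": 0,"ax": 0,"ay": 0,"az": 0},{"fingers": 1,"tx": 0.004,"ty": 0,"tz": 0,"ax": 0,"ay": 0,"az": 0},{"fingers": 1,"tx": 0.004,"ty": 0,"tz": 0,"ax": 0,"ay": 0,"az": 0}]'

```text
time_s: 13.87
tcp_pos: [0.464, -0.0525, 0.1103]
ee_rot: [[0.001, -0.278, 0.961], [-0.0, 0.961, 0.278], [-1.0, -0.0, 0.001]]
wrist_force: [-1.5, 1.1, 7.2]
gripper_width: 0.007
```

>>> play_rows --commands '[{"fingers": 1,"tx": 0.001,"ty": 0,"tz": 0,"ax": 0,"ay": 0,"az": 0},{"fingers": 1,"tx": 0.0015,"ty": 0,"tz": 0,"ax": 0,"ay": 0,"az": 0},{"fingers": 1,"tx": 0.002,"ty": 0,"tz": 0,"ax": 0,"ay": 0,"az": 0},{"fingers": 1,"tx": 0.002,"ty": 0,"tz": 0,"ax": 0,"ay": 0,"az": 0}]'

```text
time_s: 14.2
tcp_pos: [0.4641, -0.0526, 0.1101]
ee_rot: [[0.001, -0.279, 0.96], [-0.0, 0.96, 0.279], [-1.0, -0.001, 0.001]]
wrist_force: [-4.9, 1.7, 14.8]
gripper_width: 0.003
```

The button has bottomed out: z held at 0.110 while the force rose to 15 N. Now I'll retreat.

>>> play_rows --commands '[{"fingers": 1,"tx": -0.015,"ty": 0,"tz": 0,"ax": 0,"ay": 0,"az": 0},{"fingers": 1,"tx": -0.05,"ty": 0,"tz": 0,"ax": 0,"ay": 0,"az": 0},{"fingers": 1,"tx": -0.1,"ty": 0,"tz": 0,"ax": 0,"ay": 0,"az": 0},{"fingers": 1,"tx": -0.15,"ty": 0,"tz": 0,"ax": 0,"ay": 0,"az": 0},{"fingers": 1,"tx": -0.2,"ty": 0,"tz": 0,"ax": 0,"ay": 0,"az": 0}]'

```text
time_s: 14.62
tcp_pos: [0.4627, -0.0526, 0.259]
ee_rot: [[-0.002, -0.278, 0.961], [0.0, 0.961, 0.278], [-1.0, 0.001, -0.002]]
wrist_force: [1.1, -1.1, -0.1]
gripper_width: 0.006
```

>>> play_rows --commands '[{"fingers": 1,"tx": -0.05,"ty": -0.05,"tz": 0,"ax": 0,"ay": 0,"az": 0},{"fingers": 1,"tx": -0.08,"ty": -0.1,"tz": 0,"ax": 0,"ay": 0,"az": 0},{"fingers": 1,"tx": -0.08,"ty": -0.15,"tz": 0,"ax": 0,"ay": 0,"az": 0},{"fingers": 1,"tx": -0.08,"ty": -0.2,"tz": 0,"ax": 0,"ay": 0,"az": 0},{"fingers": 1,"tx": -0.08,"ty": -0.25,"tz": 0,"ax": 0,"ay": 0,"az": 0}]'

```text
time_s: 15.03
tcp_pos: [0.516, -0.2344, 0.3184]
ee_rot: [[0.001, -0.278, 0.961], [0.0, 0.961, 0.278], [-1.0, -0.0, 0.001]]
wrist_force: [1.3, 0.5, -0.3]
gripper_width: 0.009
```

>>> play_rows --commands '[{"fingers": 1,"tx": 0,"ty": -0.04,"tz": 0,"ax": 0,"ay": 0,"az": 0},{"fingers": 1,"tx": 0,"ty": -0.07,"tz": 0,"ax": 0,"ay": 0,"az": 0},{"fingers": 1,"tx": 0,"ty": -0.09,"tz": 0,"ax": 0,"ay": 0,"az": 0},{"fingers": 1,"tx": 0,"ty": -0.1,"tz": 0,"ax": 0,"ay": 0,"az": 0},{"fingers": 1,"tx": 0,"ty": -0.1,"tz": 0,"ax": 0,"ay": 0,"az": 0}]'

```text
time_s: 15.45
tcp_pos: [0.5364, -0.3058, 0.3164]
ee_rot: [[-0.002, -0.276, 0.961], [0.001, 0.961, 0.276], [-1.0, 0.002, -0.002]]
wrist_force: [-0.4, 0.6, 0.0]
gripper_width: 0.005
```

```bash
python3 - <<'E'
from h import *
from station import viewer,r
show([]); ims=[]
for n,(x0,y0) in(('scene',(165,110)),('top',(140,120))):
    p=viewer.capture(n); a=cv2.resize(p['image'][y0:y0+225,x0:x0+150 if n=='scene' else x0+230,::-1],None,fx=2.1,fy=2.1,interpolation=cv2.INTER_CUBIC)
    wire(p,0,2.1,x0,y0,a,(0,255,0)); wire(p,.05,2.1,x0,y0,a,(0,0,255)); ims.append(a[:, :])
h=min(i.shape[0] for i in ims); c=np.hstack([i[:h] for i in ims]); print(c.shape); cv2.imwrite('pics/f8.png',c)
E
```

```text
t 15.45 tcp [ 0.5364 -0.3058  0.3164] F [-0.4  0.6  0. ] w 0.01
(472, 798, 3)
```

View pics/f8.png

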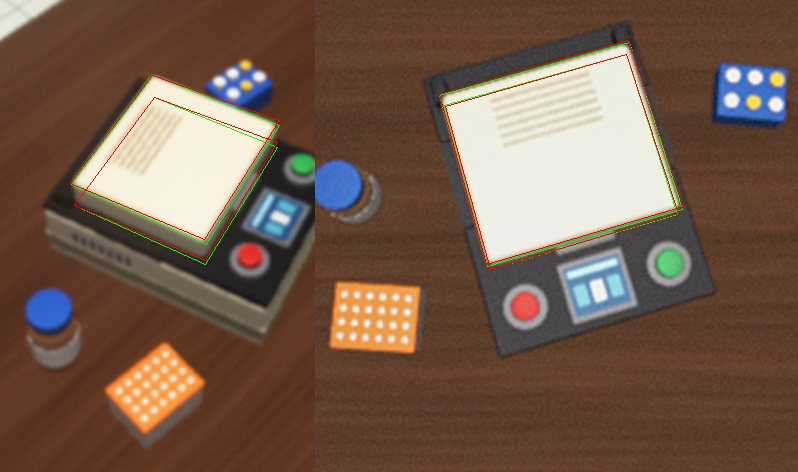

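The lid matches the shut outline in both views, and the rack, bottle and box haven't moved. One numeric check of the lid angle before I hand in.

```bash
python3 - <<'E'
from h import *
import h
from station import viewer
from scipy.optimize import minimize
D=[]
for n in('scene','top'):
    p=viewer.capture(n); hsv=cv2.cvtColor(p['image'],cv2.COLOR_RGB2HSV)
    m=cv2.inRange(hsv,(0,0,205),(60,70,255)); k,l,s,c=cv2.connectedComponentsWithStats(m)
    i=1+np.argmax(s[1:,4]); m=cv2.morphologyEx((l==i).astype(np.uint8),cv2.MORPH_CLOSE,np.ones((7,7))); D.append((p,m)); print(n,s[i])
def cost(v):
    th,dx,dy=v[0],v[1]/100,v[2]/100; u=-np.cos(th)*ex+np.sin(th)*ez; w=np.sin(th)*ex+np.cos(th)*ez; t=0
    for p,m in D:
        q=np.array([proj(p,H+dx*ex+dy*ey+a*u+b*ey+.032*w) for a,b in((.005,.095),(.175,.095),(.175,-.095),(.005,-.095))])
        z=np.zeros(m.shape,np.uint8); cv2.fillPoly(z,[np.round(q*16).astype(int)],1,shift=4); t+=(z!=m).sum()
    return t
for th in(0,.02,.04,.06,.08,.1,.15):
    b=min((cost((th,x,y)),x,y) for x in np.arange(-1,1.01,.2) for y in np.arange(-.6,.61,.2)); print(th,np.round(b,2))
E
```

```text
scene [    0     0   344   235 24463]
top [  444    18    68   366 17220]
0 [ 5.4689e+04  1.0000e+00 -2.0000e-01]
0.02 [ 5.4686e+04  8.0000e-01 -6.0000e-01]
0.04 [ 5.4635e+04  1.0000e+00 -4.0000e-01]
0.06 [ 5.4577e+04  1.0000e+00 -6.0000e-01]
0.08 [5.4516e+04 1.0000e+00 0.0000e+00]
0.1 [ 5.4444e+04  1.0000e+00 -6.0000e-01]
0.15 [ 5.4299e+04  1.0000e+00 -6.0000e-01]
```

The mask picked the wrong component (the floor and paper). I'll take the component under the lid's centre.

```bash
python3 - <<'E'
from h import *
from station import viewer
D=[]
for n in('scene','top'):
    p=viewer.capture(n); hsv=cv2.cvtColor(p['image'],cv2.COLOR_RGB2HSV)
    m=cv2.inRange(hsv,(0,0,200),(179,75,255)); k,l,s,c=cv2.connectedComponentsWithStats(m)
    x,y=proj(p,H-.13*ex-.03*ey+.032*ez).astype(int); i=l[y,x]; m=cv2.morphologyEx((l==i).astype(np.uint8),cv2.MORPH_CLOSE,np.ones((9,9))); D.append((p,m)); print(n,i,s[i])
def cost(th,dx,dy):
    u=-np.cos(th)*ex+np.sin(th)*ez; w=np.sin(th)*ex+np.cos(th)*ez; t=[]
    for p,m in D:
        q=np.array([proj(p,H+dx*ex+dy*ey+a*u+b*ey+.032*w) for a,b in((.005,.095),(.175,.095),(.175,-.095),(.005,-.095))])
        z=np.zeros(m.shape,np.uint8); cv2.fillPoly(z,[np.round(q*16).astype(int)],1,shift=4); t.append((z!=m).sum())
    return sum(t),t
for th in(-.06,-.03,0,.02,.04,.06,.1,.15):
    print(th,min((cost(th,x,y),round(x,3),round(y,3)) for x in np.arange(-.01,.0101,.002) for y in np.arange(-.006,.0061,.002)))
E
```

```text
scene 6 [ 201  147   94   77 4127]
top 198 [ 201  142  112  102 7555]
-0.06 ((np.int64(930), [np.int64(353), np.int64(577)]), np.float64(0.002), np.float64(-0.002))
-0.03 ((np.int64(883), [np.int64(306), np.int64(577)]), np.float64(0.002), np.float64(-0.002))
0 ((np.int64(895), [np.int64(283), np.int64(612)]), np.float64(0.004), np.float64(0.0))
0.02 ((np.int64(893), [np.int64(262), np.int64(631)]), np.float64(-0.002), np.float64(0.0))
0.04 ((np.int64(876), [np.int64(250), np.int64(626)]), np.float64(0.0), np.float64(0.002))
0.06 ((np.int64(849), [np.int64(284), np.int64(565)]), np.float64(-0.002), np.float64(0.002))
0.1 ((np.int64(830), [np.int64(244), np.int64(586)]), np.float64(-0.004), np.float64(0.004))
0.15 ((np.int64(978), [np.int64(328), np.int64(650)]), np.float64(-0.008), np.float64(0.006))
```

The image fit can't separate angles between about 0 and 0.1 rad, but the contact heights can. The lid stopped at TCP 0.140 and the button at 0.110. That 30 mm difference equals 154 mm (lid shut) minus 124 mm (button fully down), so both reached their stops. Handing in.

```bash
python3 -c "
from station import job
print(job.finish_job())"
```

```text
the job is handed in; nothing more can be done
None
```

I pushed the lid shut with the closed fingertips, pressed the green start button to its stop, and moved the hand well clear. The job was handed in at about 16 s; no verdict is reported.

**Last checks:**
- **Lid and button:** They hit hard stops at tool heights of 140 mm and 110 mm. That 30 mm difference matches lid shut (154 mm) minus button fully down (124 mm). Force rose at both stops with almost no further movement.
- **Surroundings:** The rack, bottle and tip box look unmoved in the last pictures. The red button was not touched, and the wrist force was near zero.

**What failed or disagreed:**
- **Too much force on the shut lid:** I sent two moves together near the end of the closing, so the wrist read up to about 36 N vertically (39 N in all) at the lid's stop before I backed off. That is more than I intended on a "don't press hard" task, though below the 40 N limit. Before that, closing took about 1–4 N.
- **Fingertip height:** The closed fingertips acted about 33 mm higher than the stated tool geometry. The lid was still open at about 0.25 rad when I expected it shut, so I lifted, looked again and finished by force.
- **Lid angle from images:** The final image fit could not tell 0 from about 0.1 rad, so "fully shut" rests mainly on the contact heights. My first attempt at that fit measured the wrong area and was discarded.

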